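# Clear the loyalty card and line up the stamp over its empty box

### The arm

A 7-joint arm with a two-finger parallel gripper is mounted at the origin on a cart in front of the work surface, level with it; the furniture and walls round the work are solid. World frame = base frame: x ahead of the robot, y to its left, z up, the work surface at z = 0. Lengths are in m, angles in degrees, forces in N, time in s.
With the tool pointing down it reaches from about 0.4 to 0.85 m from the base axis. Payload 4.5 kg.
Tool frame: the origin (TCP) lies at the very end of the fingers, on their centre line; the grasp point (between the pads) lies 19 mm behind it; z points along the fingers, y is the line along which they close (so a half turn about z gives the same grasp; the last joint's range is limited). The gripper opens to 88 mm and grips with 3 to 60 N. Pads are 18 mm wide; open, the fingers measure 123 mm over their backs; the gripper's body (75 mm by 187 mm) begins 45 mm behind the grasp point.
Start: joints at [76.879, 39.483, -11.15, 89.685, 9.013, 51.709, -12.324], TCP at [0.162, -0.604, 0.212] pointing down, gripper open.
Joint ranges: [-172.22, 172.22], [-26.19, 119.32], [-84.43, 86.54], [7.71, 146.69], [-57.33, 237.33], [2.42, 119.75], [-152.13, 152.13]. Speed limits (degrees/s): [147.25, 147.25, 180, 180, 180, 180, 180].

### API

Orientations are given as a 3x3 rotation matrix whose columns are the frame's x, y, z axes.
In Python, from rig import env, cams, workorder gives the robot as it stands. The module is installed in compiled form; this text tells all that it offers.
- The arm moves only by the tool servo_tool, never from a script. Its argument "moves" is a list of rows, each an object with "slide": the shift along the tool's x, y, z in mm, a list of three; "turn": the turn, a rotation vector about the tool's x, y, z in degrees, a list of three. A call has 1 to 5 rows; each row is the pose to reach, as a shift and turn from the pose commanded when the call began, along the tool's axes at that moment; what a row does not reach only later rows make up. A row lasts 1/10 s, in which the tool goes at most 50 mm and 8.59 degrees, less where a joint would pass 70% of its speed; a pose out of reach is approached as far as the arm can. A call with a gripper value outside its range is refused whole. "grip" is the opening, from -1 (shut) to 1 (fully open), set as the call begins (left out, the last holds). The fingers move at their own pace and stop on an object; "newtons" is the grip in N (left out, the last holds). Time passes only in rows, so rows that repeat a pose let the fingers close. It gives the time, the measured TCP pose, the force, the opening and the grip force at its end, in the units of the state.
- env.get_obs(): the state, without advancing time (a new reading comes with each control period).
- cams.grab_frame(name): name is "side" or "top"; returns a dict with "pixels" (384x512x3 uint8, blue, green, red), "fx", "fy", "cx", "cy" (pixels), "rvec" (rotation vector, rad) and "tvec" (3), from world to camera coordinates, as OpenCV has them. Camera axes: x right, y down, z forward; pixel columns grow to the right and rows downward; lengths in m; the calibration is good to about 2 mm. A picture is of the moment at which its call begins. There is no depth.
- workorder.hand_in(): hands the job in; it is judged then, once.
Trained networks look in a picture, given as the dict that the camera call returned (one of the last four; its "shot" number tells which), for a name from the list of things; names that differ only in an ending like _2 or _b are one class to them, and where a whole thing is asked for, a point or a joint stands for the part that bears it (a point fixed in the world has none). Each returns a list of dicts, best first, with "p" (0 to 1); they miss things now and then, are a little off and sometimes report something else, mostly with a low value. They report only what shows in the picture. A call takes as long as a camera call.
- cams.boxes_of(picture, thing): "pixel" ([column, row] in pixels, amid what is visible of it).
- cams.regions_of(picture, thing): "pixels" (384x512 bool, what is visible of it) and "pixel" ([column, row] in pixels, amid what is visible of it).
- cams.mark_of(picture, thing): "pixel" ([column, row] in pixels: a listed point, or the origin of a listed thing).
The state is a dict: "time": time; "joints": joint angles; "qd": joint speeds; "effort": joint torques, N m; "tcp_pos": TCP position; "ee_rot": TCP orientation; "contact_force": force on the tool from outside, world axes, zero at the start; "moment": the same for the moment, N m; "gripper_width": finger opening in m; "finger_force": force on a finger pad.
Only numpy, scipy, OpenCV 4.12 (cv2) and the standard library are available. Lean on these libraries where they do the work, as an engineer would, in place of code of your own. Each camera call takes 0.05 s, during which the arm holds its last target. There are 200 camera calls.

### The job

First clear the two crumpled paper balls off the loyalty card into the steel waste bin. Then take the stamp by its red handle, lift it well clear of the dessert cups, carry it over them and hold it still and upright over the empty box printed on the card: squarely in line with the box and inside its outline, with its foot about a centimetre above the card, never touching the card. Leave the dessert cups and the coffee tamper standing where they are, and finish while still holding the stamp there in the air.

Things in the scene. Friction and masses are not known exactly. Their poses are not given: they have to be found in the camera images.
- paper_a_center (a point): centre of a crumpled white paper ball, stiff, about 32 mm across and 28 mm high (hard core 27 to 29 mm across), resting on the card, over its empty box. Centre 14 mm above the card's face.
- paper_b_center (a point): centre of the other crumpled white paper ball, same size, resting on the other half of the same card, about 60 mm from the first.
- bin_mouth (a point): centre of the open mouth of the round brushed-steel waste bin, level with its rim, 100 mm above the counter; mouth 126 mm across inside. The bin is fixed.
- bin_floor (a point): centre of the inside floor of the same bin, 4 mm above the counter; inner floor about 106 mm across.
- empty_box (a point): centre of the empty box on the loyalty card, on the card's face, 7 mm above the counter. The box is an outline of thin dark-blue lines, inside 32 mm along its x axis and 42 mm along its y axis; z is up. It lies at one end of a cream card (62 x 110 mm, long along the same y axis; the other half has six dark-blue dots), which is fixed on a black mat (100 x 150 mm) fixed to the counter. The box's centre is 26 mm along y from the middle of card and mat.
- stamp_center (a point): centre, half-way up, of the stamp standing on the counter: 74 mm high overall, so its foot is 37 mm below this point and its top 37 mm above. The foot is a wooden block 24 mm along its x axis and 34 mm along its y axis, 20 mm high; above it an upright red turned handle, round, 22 to 24 mm thick, from 20 to 74 mm above the foot's underside. z is up. The mark is the same either way round, so half a turn does not matter. Mass about 75 g, centre of mass near the middle.
- stamp_foot (a point): centre of the underside of the same stamp's foot (37 mm below its centre), same axes; z here relative to the empty box is the gap to the card.
- cup_a_center (a point): centre, half-way up, of a loose dessert cup with a brown crumb topping: 78 mm across, 74 mm high. Bystander, one of two in a row between card and stamp.
- cup_b_center (a point): centre (37 mm above its foot) of a loose dessert cup with a green nut topping: 78 mm across, 75 mm high. Bystander, the other of the row.
- tamper_center (a point): centre, half-way up, of a loose coffee tamper: steel foot 58 mm across and 30 mm high, dark wooden handle 34 mm thick, 94 mm high overall. Bystander, stands near the stamp.
- paper_a: the first paper ball as a whole; origin at the middle of its underside, 14 mm below its centre
- paper_b: the second paper ball as a whole; origin at the middle of its underside
- stamp: the stamp as a whole; origin at the middle of its foot's underside
- card_mat: the fixed black mat with the card on it; origin at the middle of the mat's underside, on the counter

How it is judged (in metres and radians):
On the way, in this order (a step that is already met when the one before it is completed fails the run):
1. both paper balls lie in the bin (horizontal distance between each of paper_a_center, paper_b_center and bin_floor below 0.058 m and height (world z) of each of paper_a_center, paper_b_center below 0.085 m and linear speed of each of paper_a, paper_b below 0.05 m/s), for 0.2 s.
2. the stamp is held with its foot higher than the tops of the dessert cups (height (world z) of stamp_foot above 0.085 m and contact force between the fingers and stamp above 0.5 N), for 0.1 s.
At the end, for the whole second after the job is handed in: Both paper balls are inside the bin; the stamp is held by the fingers alone, at rest, upright within 0.12 rad, its foot 4 to 18 mm above the card, its centre within 6.5 mm of the box's centre and its sides in line with the box within 0.14 rad (either way round), not touching the card (horizontal distance between each of paper_a_center, paper_b_center and bin_floor below 0.058 m and height (world z) of each of paper_a_center, paper_b_center below 0.085 m and z of stamp_foot in the frame of empty_box between 0.004 and 0.018 m and horizontal distance between stamp_foot and empty_box below 0.0065 m and angle between the x axis of stamp_foot and the x axis of empty_box, either way round below 0.14 rad and angle between stamp_foot's own z axis and vertical below 0.12 rad and linear speed of stamp below 0.02 m/s and contact force between stamp and card_mat below 0.1 N and contact force between the fingers and stamp above 1 N); the arm keeps its last pose, push and grip.
It fails at once if the stamp touches the card or its mat (contact force between stamp and card_mat above 0.3 N).
It fails at once if the dessert cup with the brown chocolate crumb topping is shifted more than 25 mm or tipped (distance of cup_a_center from where it was at the start of the episode above 0.025 m or angle between cup_a_center's own z axis and vertical above 0.35 rad).
It fails at once if the dessert cup with the green nut topping is shifted more than 25 mm or tipped (distance of cup_b_center from where it was at the start of the episode above 0.025 m or angle between cup_b_center's own z axis and vertical above 0.35 rad).
It fails at once if the coffee tamper is shifted more than 25 mm or tipped (distance of tamper_center from where it was at the start of the episode above 0.025 m or angle between tamper_center's own z axis and vertical above 0.35 rad).
It also fails if it takes over 70 s, if anything falls off the work surface, if the arm or the gripper's body presses on something with over 40 N, if the wrist force passes 120 N, or if a joint passes its speed limit or range.

## Working session

There is one attempt and no reset: what is moved stays moved. The work goes in short steps, Python scripts to look and compute and a tool call to move; the robot and the scene stay as the last step left them, time stands still between calls to the robot, and variables do not carry over. Pictures are saved under pics/ and viewed, at most 13 in all, crops included, and the job is handed in when it is done.

Besides the shell and the picture viewer there is one more tool, called after "Request:" by a JSON object that holds its "api" and its "payload". servo_tool: Moves the arm, as the interface text tells. Its arguments: {"type":"object","properties":{"moves":{"type":"array","items":{"type":"object","properties":{"slide":{"type":"array","items":{"type":"number"}},"turn":{"type":"array","items":{"type":"number"}}}}},"grip":{"type":"number"},"newtons":{"type":"number"}},"required":["moves"]}

```bash
mkdir -p pics; cat > h.py <<'E'
import numpy as np, cv2
from rig import env, cams, workorder
def cam(f):
    R=cv2.Rodrigues(np.array(f["rvec"],float))[0]; t=np.array(f["tvec"],float).ravel()
    K=np.array([[f["fx"],0,f["cx"]],[0,f["fy"],f["cy"]],[0,0,1]]); return K,R,t
def ray(f,px):
    K,R,t=cam(f); d=R.T@np.linalg.inv(K)@np.array([px[0],px[1],1.]); return -R.T@t,d
def at_z(f,px,z):
    o,d=ray(f,px); return o+d*(z-o[2])/d[2]
def tri(obs):
    A=np.zeros((3,3));b=np.zeros(3)
    for f,p in obs:
        o,d=ray(f,p); d=d/np.linalg.norm(d); M=np.eye(3)-np.outer(d,d); A+=M;b+=M@o
    return np.linalg.solve(A,b)
def tool(target, o=None):
    "shift in tool axes, mm, from current TCP to target"
    o=o or env.get_obs(); return (np.array(o["ee_rot"]).T@(np.array(target)-np.array(o["tcp_pos"])))*1000
E
python3 - <<'E'
from h import *
np.set_printoptions(precision=4,suppress=True)
s=cams.grab_frame("side");t=cams.grab_frame("top")
cv2.imwrite("pics/both1.png",np.hstack([s["pixels"],t["pixels"]])[:, :] if 0 else cv2.resize(np.vstack([s["pixels"],t["pixels"]]),(400,600)))
cv2.imwrite("pics/s1.png",s["pixels"]);cv2.imwrite("pics/t1.png",t["pixels"])
H=dict(paper_a_center=.021,paper_b_center=.021,bin_mouth=.1,bin_floor=.004,empty_box=.007,stamp_center=.037,stamp_foot=0,cup_a_center=.037,cup_b_center=.037,tamper_center=.047,card_mat=0)
for n,z in H.items():
    print(n)
    for nm,f in(("s",s),("t",t)):
        for r in cams.mark_of(f,n)[:3]: print("  ",nm,round(r["p"],2),np.round(r["pixel"],1),at_z(f,r["pixel"],z))
o=env.get_obs();print(o["tcp_pos"],np.array(o["ee_rot"]),o["time"],o["gripper_width"])
for f in(s,t): K,R,tt=cam(f);print(-R.T@tt,R)
E
```

```text
paper_a_center
   s 0.66 [275.5 253.4] [0.4908 0.0285 0.021 ]
   t 0.45 [299.2 227.3] [0.4867 0.0194 0.021 ]
paper_b_center
   s 0.82 [294.4 276.8] [ 0.4784 -0.0426  0.021 ]
   t 0.65 [235.4 144. ] [0.6821 0.1759 0.021 ]
   t 0.58 [330.6 235.3] [ 0.4701 -0.055   0.021 ]
   t 0.21 [301.  227.9] [0.4854 0.0151 0.021 ]
bin_mouth
   s 0.56 [309.3 164.1] [0.6844 0.1674 0.1   ]
   t 0.59 [241.7 136.5] [0.6781 0.1609 0.1   ]
   t 0.16 [175.9 199. ] [0.5346 0.2971 0.1   ]
bin_floor
   s 0.51 [307.1 162.8] [0.8261 0.3323 0.004 ]
   t 0.93 [236.5 144.7] [0.6851 0.1735 0.004 ]
   t 0.3 [300.2 227.6] [0.4871 0.0145 0.004 ]
empty_box
   s 0.67 [277.4 262.3] [0.4891 0.0196 0.007 ]
   t 0.67 [298.3 228.2] [0.4853 0.0195 0.007 ]
stamp_center
   s 0.75 [224.1 180.1] [0.5469 0.3104 0.037 ]
   t 0.73 [169.5 196.4] [0.5479 0.3226 0.037 ]
   t 0.16 [226.  212.8] [0.5141 0.1915 0.037 ]
stamp_foot
   s 0.73 [227.8 194.5] [0.5516 0.3027 0.    ]
   t 0.48 [175.6 194.9] [0.5568 0.3151 0.    ]
cup_a_center
   s 0.78 [239.7 204.2] [0.5173 0.1941 0.037 ]
   s 0.55 [222.8 191.1] [0.5167 0.2647 0.037 ]
   t 0.96 [224.9 215.4] [0.508  0.1938 0.037 ]
cup_b_center
   s 0.34 [294.1 279.1] [ 0.4616 -0.0614  0.037 ]
   t 0.91 [226.5 253.3] [0.422  0.1869 0.037 ]
tamper_center
   s 0.74 [182.3 182.1] [0.4518 0.3368 0.047 ]
   t 0.78 [162.4 239.9] [0.448  0.3308 0.047 ]
card_mat
   s 0.93 [283.6 272.8] [ 0.4858 -0.004   0.    ]
   t 0.64 [310.6 229.4] [ 0.4837 -0.0113  0.    ]
[ 0.1624 -0.6035  0.2122] [[ 0.9657  0.2598  0.    ]
 [ 0.2598 -0.9657 -0.    ]
 [ 0.      0.0001 -1.    ]] 1.2 0.08840482574875155
[ 0.0984 -0.4755  0.4984] [[ 0.8202 -0.5719  0.0166]
 [-0.2566 -0.3937 -0.8827]
 [ 0.5113  0.7197 -0.4696]]
[0.4303 0.1564 0.944 ] [[ 0.0266 -0.9987  0.0429]
 [-0.9892 -0.0325 -0.1427]
 [ 0.1439 -0.0387 -0.9888]]
```

View pics/s1.png

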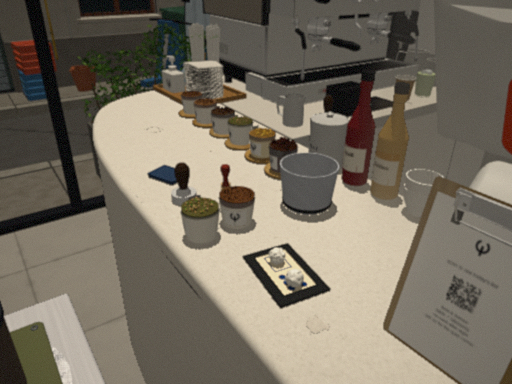

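View pics/t1.png

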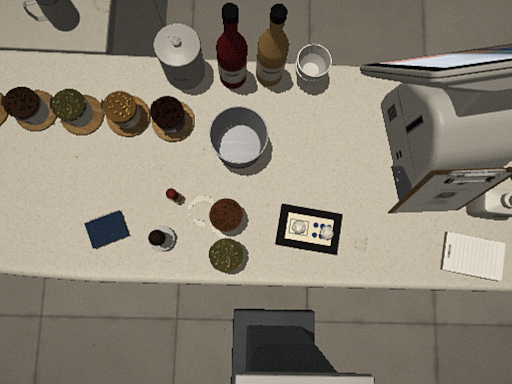

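```bash
python3 - <<'E'
from h import *
np.set_printoptions(precision=4,suppress=True)
s=cams.grab_frame("side");t=cams.grab_frame("top")
c=lambda f,x,y,w,h,S:cv2.resize(f["pixels"][y:y+h,x:x+w],None,fx=S,fy=S,interpolation=cv2.INTER_CUBIC)
a=c(t,270,198,80,60,5);b=c(t,140,170,80,60,5);d=c(s,240,235,100,75,4);e=c(s,190,145,100,75,4)
cv2.imwrite("pics/z1.png",np.vstack([np.hstack([a,b]),np.hstack([d,e])]))
# mat quad
for nm,f,box in(("t",t,(262,195,350,262)),("s",s,(235,232,335,312))):
    x0,y0,x1,y1=box; g=f["pixels"][y0:y1,x0:x1].max(2)
    big=cv2.resize(g,None,fx=8,fy=8,interpolation=cv2.INTER_CUBIC)
    m=(big<75).astype(np.uint8); cs,_=cv2.findContours(m,cv2.RETR_EXTERNAL,cv2.CHAIN_APPROX_NONE)
    k=max(cs,key=cv2.contourArea); h=cv2.convexHull(k)
    q=cv2.approxPolyN(h,4).reshape(-1,2)
    q=(q+.5)/8-.5+[x0,y0]; W=np.array([at_z(f,p,.003) for p in q]); print(nm,q.tolist());print(W,W.mean(0),np.linalg.norm(W-np.roll(W,1,0),axis=1))
    for i in range(4):
        v=W[i]-W[i-1]; print(np.degrees(np.arctan2(v[1],v[0])))
for n in("paper_a","stamp","stamp_center","bin_mouth","tamper_center","cup_a_center"):
  for nm,f in(("s",s),("t",t)):
    for r in cams.regions_of(f,n)[:3]:
        ys,xs=np.nonzero(r["pixels"]); print(n,nm,round(r["p"],2),np.round(r["pixel"],1),xs.min(),xs.max(),ys.min(),ys.max(),"ctr",xs.mean().round(1),ys.mean().round(1),at_z(f,[xs.mean(),ys.mean()],.021))
E
```

```text
t [[342.3125, 213.8125], [336.4375, 254.5625], [274.6875, 244.6875], [281.1875, 203.0625]]
[[ 0.5233 -0.0877  0.003 ]
 [ 0.4256 -0.0731  0.003 ]
 [ 0.4449  0.0747  0.003 ]
 [ 0.5448  0.061   0.003 ]] [ 0.4847 -0.0062  0.003 ] [0.1502 0.0988 0.1491 0.1009]
-98.2128474802194
171.52616103049033
82.56070168574526
-7.8042178564877585
s [[330.6875, 289.8125], [279.5625, 308.0625], [241.8125, 256.1875], [287.0625, 242.9375]]
[[ 0.5232 -0.0876  0.003 ]
 [ 0.4242 -0.0734  0.003 ]
 [ 0.4471  0.076   0.003 ]
 [ 0.5453  0.0624  0.003 ]] [ 0.4849 -0.0056  0.003 ] [0.1516 0.1    0.1511 0.0992]
-98.39450713861953
171.83605223219095
81.29208655874835
-7.863763164798009
paper_a s 0.84 [291.7 278.9] 286 302 269 286 ctr 294.0 277.3 [ 0.4771 -0.0432  0.021 ]
paper_a s 0.69 [276.3 258.1] 268 285 248 264 ctr 276.4 255.7 [0.488  0.0219 0.021 ]
paper_a t 0.52 [325.8 231.8] 321 331 227 238 ctr 326.3 232.7 [ 0.4759 -0.0448  0.021 ]
stamp s 0.57 [224.  172.1] 220 230 164 188 ctr 224.8 175.6 [0.5765 0.358  0.021 ]
stamp t 0.7 [176.2 197.3] 166 182 189 203 ctr 174.0 195.9 [0.5516 0.3152 0.021 ]
stamp_center s 0.
[... 351 characters left out ...]
 s 0.84 [310.2 181.8] 279 338 153 214 ctr 307.5 182.0 [0.7284 0.2172 0.021 ]
bin_mouth t 0.97 [242.5 139.5] 209 267 106 168 ctr 238.4 136.3 [0.7015 0.1693 0.021 ]
tamper_center s 0.55 [181.  187.2] 171 195 162 205 ctr 181.9 184.0 [0.4668 0.3748 0.021 ]
tamper_center t 0.59 [165.2 236.8] 149 175 226 251 ctr 162.1 238.5 [0.4516 0.3366 0.021 ]
tamper_center t 0.44 [171.9 195.2] 166 183 189 203 ctr 173.9 195.8 [0.5517 0.3154 0.021 ]
tamper_center t 0.34 [238.8 137.9] 209 267 106 168 ctr 238.4 136.3 [0.7014 0.1694 0.021 ]
cup_a_center s 0.95 [238.4 205.6] 219 253 186 228 ctr 236.4 206.3 [0.5209 0.2135 0.021 ]
cup_a_center t 0.69 [226.5 213.1] 209 242 199 231 ctr 225.6 215.0 [0.5103 0.193  0.021 ]
```

View pics/z1.png

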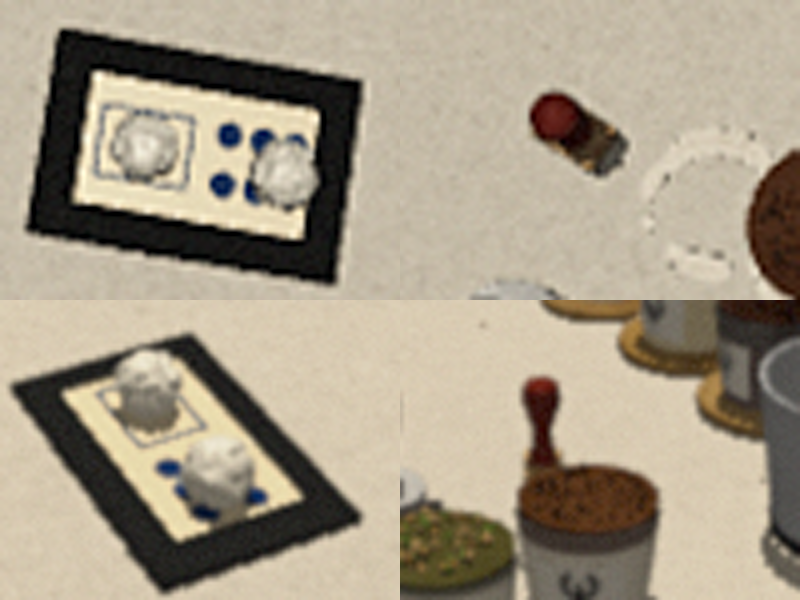

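Request:
{"api": "servo_tool", "payload": {"moves": [{"slide": [34, -35, 0]}, {"slide": [69, -70, 0]}, {"slide": [103, -106, 0]}, {"slide": [138, -141, 0]}, {"slide": [172, -176, 0]}], "grip": 0.6}}

```text
validation failed for argument at $.mo...
```

Request:
{"api": "servo_tool", "payload": {"moves": [{"slide": [34, -35, 0], "turn": [0, 0, 0]}, {"slide": [69, -70, 0], "turn": [0, 0, -5]}, {"slide": [103, -106, 0], "turn": [0, 0, -13]}, {"slide": [138, -141, 0], "turn": [0, 0, -21]}, {"slide": [172, -176, 0], "turn": [0, 0, -29]}]}}

```text
time: 2.4
tcp_pos: [0.2837, -0.3873, 0.2125]
ee_rot: [[0.715, 0.699, 0.001], [0.699, -0.715, -0.001], [0.0, 0.001, -1.0]]
contact_force: [1.4, -0.6, 0.8]
gripper_width: 0.0882
finger_force: 0.0
```

```bash
cat > st.py <<'E'
from h import *
import sys
np.set_printoptions(precision=1,suppress=True)
o=env.get_obs();R=np.array(o["ee_rot"])
print("t",round(o["time"],2),"tcp",np.array(o["tcp_pos"])*1000,"yaw_x",np.degrees(np.arctan2(R[1,0],R[0,0])),"tilt",np.degrees(np.arccos(-R[2,2])),"w",o["gripper_width"]*1000,"F",o["finger_force"],np.array(o["contact_force"]))
a=[float(v) for v in sys.argv[1:]]
if a: print("slide",tool(np.array(a[:3])/1000,o)); 
if len(a)>3: 
    y=np.degrees(np.arctan2(R[1,0],R[0,0])); print("turn z", -((a[3]-y+90)%180-90))
E
python3 st.py 476 -45 120 82
```

```text
t 2.4 tcp [ 283.7 -387.3  212.5] yaw_x 44.38443920072824 tilt 0.0618567802862959 w 88.19831741069221 F 0.0 [ 1.4 -0.6  0.8]
slide [ 376.8 -110.2   92.5]
turn z -37.61556079927176
```

Request:
{"api": "servo_tool", "payload": {"moves": [{"slide": [46, -13, 0], "turn": [0, 0, -3]}, {"slide": [92, -27, 0], "turn": [0, 0, -8]}, {"slide": [138, -40, 0], "turn": [0, 0, -16]}, {"slide": [185, -54, 0], "turn": [0, 0, -24]}, {"slide": [231, -68, 10], "turn": [0, 0, -32]}], "grip": 0.6}}

```text
time: 2.9
tcp_pos: [0.4034, -0.178, 0.2032]
ee_rot: [[0.236, 0.972, 0.003], [0.972, -0.236, -0.001], [-0.001, 0.004, -1.0]]
contact_force: [0.6, -1.0, -0.0]
gripper_width: 0.0708
finger_force: 0.0
```

```bash
python3 st.py 476 -45 60 82
```

```text
t 2.9 tcp [ 403.4 -178.   203.2] yaw_x 76.35503094909639 tilt 0.2115267544275906 w 70.76996260238134 F 0.0 [ 0.6 -1.  -0. ]
slide [146.5  38.6 143.3]
turn z -5.644969050903612
```

Request:
{"api": "servo_tool", "payload": {"moves": [{"slide": [45, 12, 5], "turn": [0, 0, -6]}, {"slide": [90, 24, 20], "turn": [0, 0, -6]}, {"slide": [125, 33, 50], "turn": [0, 0, -6]}, {"slide": [145, 38, 90], "turn": [0, 0, -6]}, {"slide": [146, 38, 130], "turn": [0, 0, -6]}]}}

```text
time: 3.4
tcp_pos: [0.4767, -0.0427, 0.0715]
ee_rot: [[0.133, 0.991, 0.005], [0.991, -0.133, 0.003], [0.004, 0.005, -1.0]]
contact_force: [-0.0, -0.1, 0.2]
gripper_width: 0.0708
finger_force: 0.0
```

Request:
{"api": "servo_tool", "payload": {"moves": [{"slide": [0, 0, 0], "turn": [0, 0, 0]}]}}

```text
time: 3.5
tcp_pos: [0.471, -0.0459, 0.0687]
ee_rot: [[0.135, 0.991, -0.008], [0.991, -0.135, -0.0], [-0.002, -0.008, -1.0]]
contact_force: [-0.0, -0.9, 0.6]
gripper_width: 0.0702
finger_force: 0.0
```

```bash
python3 st.py 476 -45 11 82
```

```text
t 3.5 tcp [471.  -45.9  68.7] yaw_x 82.23013753326072 tilt 0.4536768512553829 w 70.24331347012497 F 0.0 [-0.  -0.9  0.6]
slide [ 1.6  5.3 57.7]
turn z 0.2301375332607165
```

Request:
{"api": "servo_tool", "payload": {"moves": [{"slide": [0, 0, 15], "turn": [0, 0, 0]}, {"slide": [0, 0, 15], "turn": [0, 0, 0]}, {"slide": [0, 0, 15], "turn": [0, 0, 0]}]}}

```text
time: 3.8
tcp_pos: [0.4741, -0.0476, 0.0586]
ee_rot: [[0.139, 0.99, 0.002], [0.99, -0.139, -0.001], [-0.0, 0.002, -1.0]]
contact_force: [0.2, -0.0, -0.1]
gripper_width: 0.0703
finger_force: 0.0
```

```bash
python3 st.py 476 -45 11 82; python3 - <<'E'
from h import *
s=cams.grab_frame("side");t=cams.grab_frame("top")
c=lambda f,x,y,w,h,S:cv2.resize(f["pixels"][y:y+h,x:x+w],None,fx=S,fy=S,interpolation=cv2.INTER_CUBIC)
cv2.imwrite("pics/z2.png",np.hstack([c(s,240,220,100,90,4),c(t,270,190,100,90,4)]))
E
```

```text
t 3.8 tcp [474.1 -47.6  58.6] yaw_x 81.98961396433714 tilt 0.09315965151670635 w 70.34315002890204 F 0.0 [ 0.2 -0.  -0.1]
slide [ 2.8  1.5 47.6]
turn z -0.010386035662861559
```

View pics/z2.png

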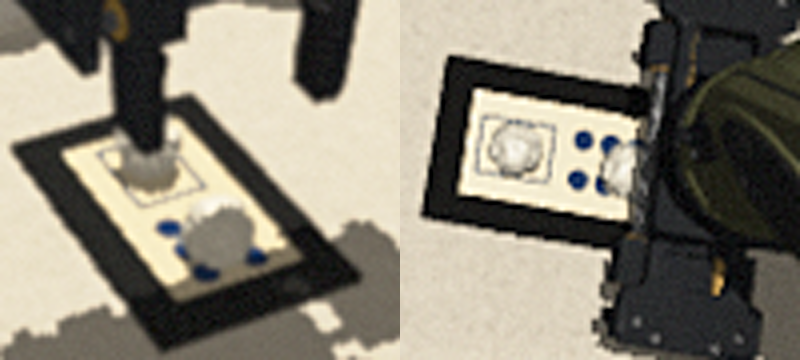

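The picture shows the fingers straddling paper_b (side crop ≈ pixel (294,278)), with paper_a untouched. I'll descend and grip.

Request:
{"api": "servo_tool", "payload": {"moves": [{"slide": [2, 1, 20], "turn": [0, 0, 0]}, {"slide": [3, 1, 38], "turn": [0, 0, 0]}, {"slide": [3, 1, 47], "turn": [0, 0, 0]}, {"slide": [3, 1, 47], "turn": [0, 0, 0]}]}}

```text
time: 4.3
tcp_pos: [0.4747, -0.0442, 0.0101]
ee_rot: [[0.138, 0.99, -0.001], [0.99, -0.138, -0.0], [-0.0, -0.001, -1.0]]
contact_force: [-0.3, 0.1, 0.8]
gripper_width: 0.0705
finger_force: 0.0
```

Request:
{"api": "servo_tool", "payload": {"moves": [{"slide": [0, 0, 0], "turn": [0, 0, 0]}, {"slide": [0, 0, 0], "turn": [0, 0, 0]}, {"slide": [0, 0, 0], "turn": [0, 0, 0]}, {"slide": [0, 0, 0], "turn": [0, 0, 0]}, {"slide": [0, 0, 0], "turn": [0, 0, 0]}], "grip": -0.8, "newtons": 12}}

```text
time: 4.8
tcp_pos: [0.4751, -0.0442, 0.0105]
ee_rot: [[0.138, 0.99, 0.0], [0.99, -0.138, -0.0], [-0.0, 0.0, -1.0]]
contact_force: [0.7, -0.3, 0.0]
gripper_width: 0.0324
finger_force: 0.0
```

Request:
{"api": "servo_tool", "payload": {"moves": [{"slide": [0, 0, 0], "turn": [0, 0, 0]}, {"slide": [0, 0, 0], "turn": [0, 0, 0]}, {"slide": [0, 0, 0], "turn": [0, 0, 0]}]}}

```text
time: 5.1
tcp_pos: [0.4749, -0.0441, 0.0102]
ee_rot: [[0.138, 0.99, -0.0], [0.99, -0.138, -0.0], [-0.0, -0.0, -1.0]]
contact_force: [0.0, -0.6, -0.3]
gripper_width: 0.0095
finger_force: 0.0
```

Request:
{"api": "servo_tool", "payload": {"moves": [{"slide": [0, 0, -20], "turn": [0, 0, 0]}, {"slide": [0, 0, -50], "turn": [0, 0, 0]}, {"slide": [0, 0, -95], "turn": [0, 0, 0]}, {"slide": [0, 0, -140], "turn": [0, 0, 0]}, {"slide": [0, 0, -160], "turn": [0, 0, 0]}]}}

```text
time: 5.6
tcp_pos: [0.4763, -0.0439, 0.1736]
ee_rot: [[0.138, 0.99, 0.005], [0.99, -0.138, 0.0], [0.001, 0.005, -1.0]]
contact_force: [0.5, -0.3, -0.4]
gripper_width: 0.0088
finger_force: 0.0
```

```bash
python3 st.py 682 166 170 82; python3 - <<'E'
from h import *
s=cams.grab_frame("side");t=cams.grab_frame("top")
# bin rim ellipse from region in the top picture
for f in(t,s):
    r=cams.regions_of(f,"bin_mouth")
    if not r: continue
    m=r[0]["pixels"]; ys,xs=np.nonzero(m)
    W=np.array([at_z(f,p,.1)[:2] for p in zip(xs,ys)],np.float32)
    print(r[0]["p"],cv2.minEnclosingCircle(W))
E
```

```text
t 5.6 tcp [476.3 -43.9 173.6] yaw_x 82.04365634591201 tilt 0.2739205301335552 w 8.805447269172399 F 0.0 [ 0.5 -0.3 -0.4]
slide [236.4 174.7   4.6]
turn z 0.043656345912012284
0.94 ((0.6775054931640625, 0.16786646842956543), 0.07108864188194275)
```

```bash
python3 - <<'E'
from h import *
np.set_printoptions(precision=4,suppress=True)
s=cams.grab_frame("side");t=cams.grab_frame("top")
c=lambda f,x,y,w,h,S:cv2.resize(f["pixels"][y:y+h,x:x+w],None,fx=S,fy=S,interpolation=cv2.INTER_CUBIC)
cv2.imwrite("pics/z3.png",np.hstack([c(s,240,220,100,90,4),c(t,270,190,100,90,4)]))
for nm,f in(("s",s),("t",t)):
    for r in cams.mark_of(f,"paper_a_center")[:4]: print("  ",nm,round(r["p"],2),np.round(r["pixel"],1),at_z(f,r["pixel"],.021))
E
```

```text
s 0.56 [273.5 254.4] [0.4859 0.0281 0.021 ]
   t 0.71 [300.9 227.8] [0.4856 0.0154 0.021 ]
```

View pics/z3.png

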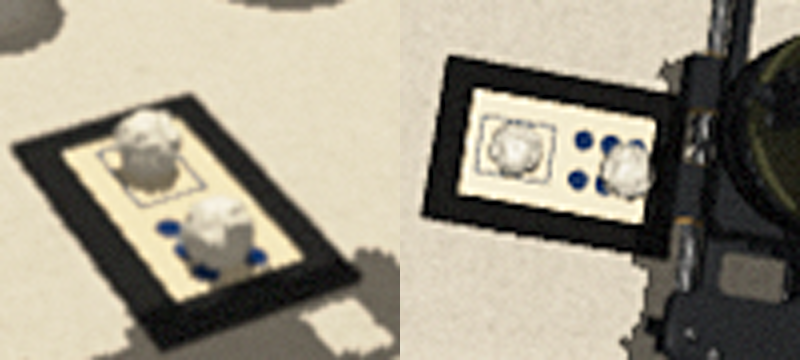

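```bash
python3 - <<'E'
from h import *
np.set_printoptions(precision=1,suppress=True)
s=cams.grab_frame("side")
K,R,t=cam(s)
def pr(P): q=K@(R@np.array(P)+t); return q[:2]/q[2]
for sg in(1,-1):
  for w in (.035,.05): print(sg,w,pr([.4741+sg*w*.99,-.0476-sg*w*.139,.0586]))
print(pr([.476,-.045,.021]), pr([.4741,-.0476,.0586]))
print(pr([.4763,-.0439,.1736]))
c=s["pixels"]; cv2.imwrite("pics/s4.png",c[100:300,200:440].repeat(3,0).repeat(3,1))
E
```

```text
1 0.035 [313.2 256. ]
1 0.05 [320.6 253.7]
-1 0.035 [277.  267.4]
-1 0.05 [268.8 270. ]
[294.2 278.1] [295.4 261.6]
[299.1 200.2]
```

View pics/s4.png

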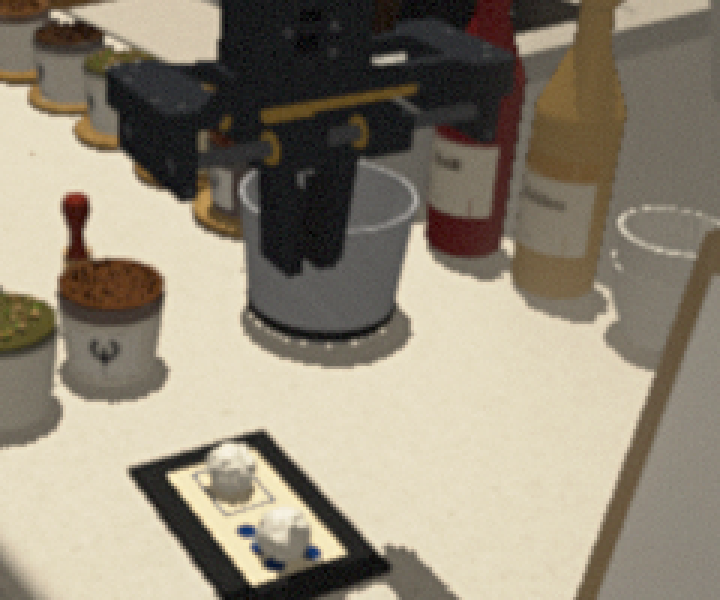

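Fingertips show at about (302,189) in the full image, but the reported TCP projects to (299,200). So the real tips sit roughly 20 mm above the reading and the grip passed over the ball. I'll go down and measure again.

Request:
{"api": "servo_tool", "payload": {"moves": [{"slide": [0, 0, 40], "turn": [0, 0, 0]}, {"slide": [0, 0, 80], "turn": [0, 0, 0]}, {"slide": [0, 0, 120], "turn": [0, 0, 0]}, {"slide": [0, 0, 140], "turn": [0, 0, 0]}, {"slide": [0, 0, 150], "turn": [0, 0, 0]}], "grip": 0.5}}

```text
time: 6.55
tcp_pos: [0.4735, -0.0438, 0.0178]
ee_rot: [[0.137, 0.991, -0.004], [0.991, -0.137, -0.0], [-0.001, -0.004, -1.0]]
contact_force: [-0.7, 0.3, 0.4]
gripper_width: 0.0468
finger_force: 0.0
```

Request:
{"api": "servo_tool", "payload": {"moves": [{"slide": [0, 0, 9], "turn": [0, 0, 0]}, {"slide": [0, 0, 10], "turn": [0, 0, 0]}]}}

```text
time: 6.75
tcp_pos: [0.4749, -0.0439, 0.0097]
ee_rot: [[0.138, 0.99, -0.001], [0.99, -0.138, -0.0], [-0.0, -0.0, -1.0]]
contact_force: [-0.7, 0.0, -0.2]
gripper_width: 0.0627
finger_force: 0.0
```

```bash
python3 st.py 476 -45 -10 82; python3 - <<'E'
from h import *
s=cams.grab_frame("side");t=cams.grab_frame("top")
c=lambda f,x,y,w,h,S:cv2.resize(f["pixels"][y:y+h,x:x+w],None,fx=S,fy=S,interpolation=cv2.INTER_CUBIC)
cv2.imwrite("pics/z5.png",np.hstack([c(s,245,215,90,90,4.4),c(t,280,190,90,90,4.4)]))
K,R,tt=cam(s);T=np.array(env.get_obs()["tcp_pos"]);y=np.array(env.get_obs()["ee_rot"])[:,1];w=env.get_obs()["gripper_width"]/2
for d in(w,w+.0175,-w,-w-.0175): q=K@(R@(T+y*d)+tt); print(((q[:2]/q[2])-[245,215])*4.4)
E
```

```text
t 6.75 tcp [474.9 -43.9   9.7] yaw_x 82.07493382430008 tilt 0.030900133662234503 w 62.667108324120754 F 0.0 [-0.7  0.  -0.2]
slide [-0.9  1.3 19.7]
turn z 0.074933824300075
[283.36096736 273.3674177 ]
[320.1769951  260.90530773]
[138.30633075 322.46795745]
[ 97.92062947 336.13839073]
```

View pics/z5.png

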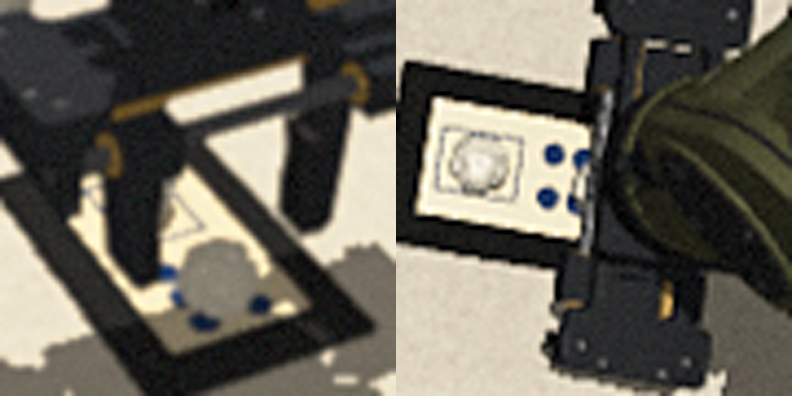

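The tips show at crop (135,278) and (305,228), about 10 px (about 20 mm) above where the reading puts them. The ball is at (218,280), between the fingers and below the tips. I'll descend further, watching the force.

Request:
{"api": "servo_tool", "payload": {"moves": [{"slide": [0, 1, 5], "turn": [0, 0, 0]}, {"slide": [0, 1, 10], "turn": [0, 0, 0]}, {"slide": [0, 1, 14], "turn": [0, 0, 0]}, {"slide": [0, 1, 14], "turn": [0, 0, 0]}]}}

```text
time: 7.25
tcp_pos: [0.4757, -0.0442, -0.0042]
ee_rot: [[0.138, 0.99, -0.001], [0.99, -0.138, -0.0], [-0.0, -0.001, -1.0]]
contact_force: [0.2, -0.1, 0.2]
gripper_width: 0.0663
finger_force: 0.0
```

Request:
{"api": "servo_tool", "payload": {"moves": [{"slide": [0, 0, 2], "turn": [0, 0, 0]}, {"slide": [0, 0, 4], "turn": [0, 0, 0]}, {"slide": [0, 0, 4], "turn": [0, 0, 0]}]}}

```text
time: 7.55
tcp_pos: [0.4758, -0.0442, -0.008]
ee_rot: [[0.138, 0.99, -0.0], [0.99, -0.138, -0.0], [-0.0, -0.0, -1.0]]
contact_force: [-0.2, -0.4, -0.6]
gripper_width: 0.0663
finger_force: 0.0
```

Request:
{"api": "servo_tool", "payload": {"moves": [{"slide": [0, 0, 0], "turn": [0, 0, 0]}, {"slide": [0, 0, 0], "turn": [0, 0, 0]}, {"slide": [0, 0, 0], "turn": [0, 0, 0]}, {"slide": [0, 0, 0], "turn": [0, 0, 0]}, {"slide": [0, 0, 0], "turn": [0, 0, 0]}], "grip": -0.8, "newtons": 12}}

```text
time: 8.05
tcp_pos: [0.476, -0.0442, -0.0077]
ee_rot: [[0.138, 0.99, 0.0], [0.99, -0.138, -0.0], [-0.0, 0.0, -1.0]]
contact_force: [0.2, 0.1, -0.2]
gripper_width: 0.0359
finger_force: 12.0
```

Request:
{"api": "servo_tool", "payload": {"moves": [{"slide": [0, 0, 0], "turn": [0, 0, 0]}, {"slide": [0, 0, 0], "turn": [0, 0, 0]}]}}

```text
time: 8.25
tcp_pos: [0.476, -0.0442, -0.0077]
ee_rot: [[0.138, 0.99, 0.0], [0.99, -0.138, -0.0], [-0.0, 0.0, -1.0]]
contact_force: [0.5, 0.2, 1.4]
gripper_width: 0.0362
finger_force: 12.0
```

Request:
{"api": "servo_tool", "payload": {"moves": [{"slide": [0, 0, -20], "turn": [0, 0, 0]}, {"slide": [0, 0, -55], "turn": [0, 0, 0]}, {"slide": [0, 0, -100], "turn": [0, 0, 0]}, {"slide": [0, 0, -145], "turn": [0, 0, 0]}, {"slide": [20, 15, -165], "turn": [0, 0, 0]}]}}

```text
time: 8.75
tcp_pos: [0.4922, -0.0295, 0.1602]
ee_rot: [[0.143, 0.99, 0.0], [0.99, -0.143, -0.003], [-0.003, 0.001, -1.0]]
contact_force: [0.5, 0.1, -0.8]
gripper_width: 0.0359
finger_force: 12.0
```

Request:
{"api": "servo_tool", "payload": {"moves": [{"slide": [36, 27, 0], "turn": [0, 0, 0]}, {"slide": [74, 55, 0], "turn": [0, 0, 0]}, {"slide": [112, 83, 0], "turn": [0, 0, 0]}, {"slide": [150, 111, 0], "turn": [0, 0, 0]}, {"slide": [188, 139, 0], "turn": [0, 0, 0]}]}}

```text
time: 9.25
tcp_pos: [0.6579, 0.1416, 0.157]
ee_rot: [[0.138, 0.99, -0.001], [0.99, -0.138, -0.001], [-0.001, -0.001, -1.0]]
contact_force: [0.7, -0.1, -0.2]
gripper_width: 0.0366
finger_force: 12.0
```

Request:
{"api": "servo_tool", "payload": {"moves": [{"slide": [26, 19, 0], "turn": [0, 0, 0]}, {"slide": [28, 20, 0], "turn": [0, 0, 0]}, {"slide": [28, 20, 0], "turn": [0, 0, 0]}]}}

```text
time: 9.55
tcp_pos: [0.6801, 0.1658, 0.1563]
ee_rot: [[0.137, 0.991, -0.002], [0.991, -0.137, -0.001], [-0.001, -0.001, -1.0]]
contact_force: [-1.0, -0.1, 0.1]
gripper_width: 0.0368
finger_force: 12.0
```

```bash
python3 st.py 681 166 60 82; python3 - <<'E'
from h import *
s=cams.grab_frame("side");t=cams.grab_frame("top")
c=lambda f,x,y,w,h,S:cv2.resize(f["pixels"][y:y+h,x:x+w],None,fx=S,fy=S,interpolation=cv2.INTER_CUBIC)
cv2.imwrite("pics/z6.png",np.hstack([c(s,245,90,130,150,3),c(t,180,60,130,150,3)]))
for f in (s,t): print([(r["p"],r["pixel"]) for r in cams.mark_of(f,"paper_b_center")])
E
```

```text
t 9.55 tcp [680.1 165.8 156.3] yaw_x 82.12394501790675 tilt 0.09921744822470703 w 36.79873400737392 F 11.99990764260292 [-1.  -0.1  0.1]
slide [ 0.4  1.  96.3]
turn z 0.12394501790674894
[(0.5, [314.5, 129.0]), (0.16, [308.8, 165.8])]
[]
```

View pics/z6.png

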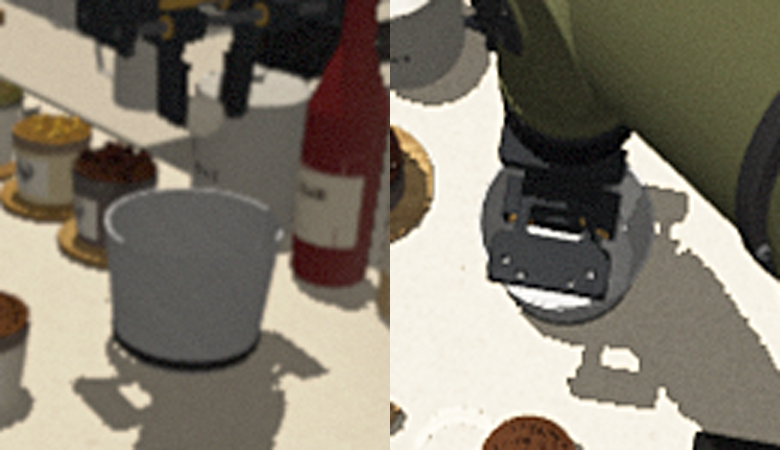

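Ball b is held between the fingers above the bin mouth (side crop (205,115), bin mouth (190,215)). I'll lower it and release.

Request:
{"api": "servo_tool", "payload": {"moves": [{"slide": [0, 0, 40], "turn": [0, 0, 0]}, {"slide": [0, 0, 80], "turn": [0, 0, 0]}, {"slide": [0, 0, 95], "turn": [0, 0, 0]}, {"slide": [0, 0, 95], "turn": [0, 0, 0]}]}}

```text
time: 10.15
tcp_pos: [0.6789, 0.1638, 0.0601]
ee_rot: [[0.139, 0.99, -0.005], [0.99, -0.139, -0.002], [-0.003, -0.004, -1.0]]
contact_force: [0.9, -0.2, -0.0]
gripper_width: 0.0363
finger_force: 12.0
```

Request:
{"api": "servo_tool", "payload": {"moves": [{"slide": [0, 0, 0], "turn": [0, 0, 0]}, {"slide": [0, 0, 0], "turn": [0, 0, 0]}, {"slide": [0, 0, -5], "turn": [0, 0, 0]}, {"slide": [0, 0, -45], "turn": [0, 0, 0]}, {"slide": [0, 0, -90], "turn": [0, 0, 0]}], "grip": 0.3}}

```text
time: 10.65
tcp_pos: [0.6801, 0.1652, 0.1532]
ee_rot: [[0.138, 0.99, -0.002], [0.99, -0.138, -0.001], [-0.001, -0.002, -1.0]]
contact_force: [1.3, -0.0, 0.6]
gripper_width: 0.0573
finger_force: 0.0
```

```bash
python3 st.py 488 20 150 82
```

```text
t 10.65 tcp [680.1 165.2 153.2] yaw_x 82.07226913783423 tilt 0.11746589315148151 w 57.319631680210776 F 0.0 [ 1.3 -0.   0.6]
slide [-170.3 -170.2    3.6]
turn z 0.07226913783422617
```

Request:
{"api": "servo_tool", "payload": {"moves": [{"slide": [-34, -34, 0], "turn": [0, 0, 0]}, {"slide": [-68, -68, 0], "turn": [0, 0, 0]}, {"slide": [-102, -102, 0], "turn": [0, 0, 0]}, {"slide": [-136, -136, 0], "turn": [0, 0, 0]}, {"slide": [-170, -170, 20], "turn": [0, 0, 0]}], "grip": 0.5}}

```text
time: 11.15
tcp_pos: [0.4915, 0.0212, 0.136]
ee_rot: [[0.139, 0.99, 0.008], [0.99, -0.139, 0.001], [0.002, 0.007, -1.0]]
contact_force: [0.6, -0.0, -1.3]
gripper_width: 0.0659
finger_force: 0.0
```

Request:
{"api": "servo_tool", "payload": {"moves": [{"slide": [0, 0, 40], "turn": [0, 0, 0]}, {"slide": [0, 0, 60], "turn": [0, 0, 0]}, {"slide": [0, 0, 80], "turn": [0, 0, 0]}, {"slide": [0, 0, 80], "turn": [0, 0, 0]}]}}

```text
time: 11.55
tcp_pos: [0.4903, 0.0219, 0.0524]
ee_rot: [[0.137, 0.991, -0.001], [0.991, -0.137, -0.001], [-0.001, -0.001, -1.0]]
contact_force: [-0.5, -0.6, 0.3]
gripper_width: 0.0661
finger_force: 0.0
```

```bash
python3 st.py 487 20 -8 82;python3 - <<'E'
from h import *
np.set_printoptions(precision=4,suppress=True)
s=cams.grab_frame("side");t=cams.grab_frame("top")
for f in (s,t):
    for n in("paper_a_center","paper_b"): print(n,[(round(r["p"],2),np.round(r["pixel"]),at_z(f,r["pixel"],.021)) for r in cams.boxes_of(f,n)])
E
```

```text
t 11.55 tcp [490.3  21.9  52.4] yaw_x 82.09833779706129 tilt 0.07595223392331672 w 66.12869180100581 F 0.0 [-0.5 -0.6  0.3]
slide [-2.3 -3.  60.4]
turn z 0.09833779706129064
paper_a_center [(0.51, array([276., 255.]), array([0.4879, 0.0246, 0.021 ]))]
paper_b [(0.62, array([276., 256.]), array([0.486 , 0.0205, 0.021 ])), (0.19, array([180., 187.]), array([0.4576, 0.3646, 0.021 ]))]
paper_a_center [(0.69, array([288., 228.]), array([0.4849, 0.0467, 0.021 ])), (0.22, array([238., 143.]), array([0.6848, 0.1692, 0.021 ]))]
paper_b [(0.57, array([240., 144.]), array([0.6822, 0.166 , 0.021 ]))]
```

Ball b is in the bin and ball a is in place. I'll go down on it.

Request:
{"api": "servo_tool", "payload": {"moves": [{"slide": [-2, -2, 20], "turn": [0, 0, 0]}, {"slide": [-2, -2, 40], "turn": [0, 0, 0]}, {"slide": [-2, -2, 54], "turn": [0, 0, 0]}, {"slide": [-2, -2, 60], "turn": [0, 0, 0]}, {"slide": [-2, -2, 60], "turn": [0, 0, 0]}]}}

```text
time: 12.35
tcp_pos: [0.4883, 0.0202, -0.0071]
ee_rot: [[0.138, 0.99, -0.0], [0.99, -0.138, -0.0], [-0.0, -0.0, -1.0]]
contact_force: [-0.3, 0.6, -0.5]
gripper_width: 0.0664
finger_force: 0.0
```

Request:
{"api": "servo_tool", "payload": {"moves": [{"slide": [0, 0, 0], "turn": [0, 0, 0]}, {"slide": [0, 0, 0], "turn": [0, 0, 0]}, {"slide": [0, 0, 0], "turn": [0, 0, 0]}, {"slide": [0, 0, 0], "turn": [0, 0, 0]}, {"slide": [0, 0, 0], "turn": [0, 0, 0]}], "grip": -0.8, "newtons": 12}}

```text
time: 12.85
tcp_pos: [0.4886, 0.02, -0.0066]
ee_rot: [[0.138, 0.99, 0.001], [0.99, -0.138, 0.0], [0.0, 0.001, -1.0]]
contact_force: [-0.1, -0.7, 3.3]
gripper_width: 0.0359
finger_force: 12.0
```

Request:
{"api": "servo_tool", "payload": {"moves": [{"slide": [0, 0, 0], "turn": [0, 0, 0]}, {"slide": [0, 0, 0], "turn": [0, 0, 0]}]}}

```text
time: 13.05
tcp_pos: [0.4886, 0.02, -0.0067]
ee_rot: [[0.138, 0.99, 0.001], [0.99, -0.138, -0.0], [-0.0, 0.001, -1.0]]
contact_force: [-0.5, -1.3, 6.0]
gripper_width: 0.036
finger_force: 12.0
```

Request:
{"api": "servo_tool", "payload": {"moves": [{"slide": [0, 0, -20], "turn": [0, 0, 0]}, {"slide": [0, 0, -55], "turn": [0, 0, 0]}, {"slide": [0, 0, -100], "turn": [0, 0, 0]}, {"slide": [0, 0, -145], "turn": [0, 0, 0]}, {"slide": [15, 15, -165], "turn": [0, 0, 0]}]}}

```text
time: 13.55
tcp_pos: [0.5041, 0.0309, 0.161]
ee_rot: [[0.14, 0.99, 0.0], [0.99, -0.14, -0.002], [-0.002, 0.001, -1.0]]
contact_force: [0.6, 0.3, -1.6]
gripper_width: 0.0357
finger_force: 12.0
```

Request:
{"api": "servo_tool", "payload": {"moves": [{"slide": [31, 31, 0], "turn": [0, 0, 0]}, {"slide": [63, 63, 0], "turn": [0, 0, 0]}, {"slide": [95, 95, 0], "turn": [0, 0, 0]}, {"slide": [127, 127, 0], "turn": [0, 0, 0]}, {"slide": [155, 155, 0], "turn": [0, 0, 0]}]}}

```text
time: 14.05
tcp_pos: [0.6812, 0.1663, 0.1575]
ee_rot: [[0.138, 0.99, -0.001], [0.99, -0.138, 0.0], [-0.0, -0.001, -1.0]]
contact_force: [0.5, -0.3, -0.7]
gripper_width: 0.0357
finger_force: 12.0
```

Request:
{"api": "servo_tool", "payload": {"moves": [{"slide": [0, 0, 0], "turn": [0, 0, 0]}, {"slide": [0, 0, 40], "turn": [0, 0, 0]}, {"slide": [0, 0, 80], "turn": [0, 0, 0]}, {"slide": [0, 0, 85], "turn": [0, 0, 0]}, {"slide": [0, 0, 85], "turn": [0, 0, 0]}]}}

```text
time: 14.55
tcp_pos: [0.6788, 0.164, 0.072]
ee_rot: [[0.138, 0.99, -0.003], [0.99, -0.138, -0.001], [-0.002, -0.003, -1.0]]
contact_force: [-0.2, 0.2, 0.4]
gripper_width: 0.0357
finger_force: 12.0
```

Request:
{"api": "servo_tool", "payload": {"moves": [{"slide": [0, 0, 0], "turn": [0, 0, 0]}, {"slide": [0, 0, 0], "turn": [0, 0, 0]}, {"slide": [0, 0, -5], "turn": [0, 0, 0]}, {"slide": [0, 0, -45], "turn": [0, 0, 0]}, {"slide": [0, 0, -90], "turn": [0, 0, 0]}], "grip": 0.3}}

```text
time: 15.05
tcp_pos: [0.6792, 0.1645, 0.1638]
ee_rot: [[0.138, 0.99, -0.002], [0.99, -0.138, -0.001], [-0.001, -0.002, -1.0]]
contact_force: [1.1, 0.3, 0.5]
gripper_width: 0.0576
finger_force: 0.0
```

```bash
python3 st.py 548 318 150 82; python3 - <<'E'
from h import *
from scipy.optimize import minimize
np.set_printoptions(precision=4,suppress=True)
s=cams.grab_frame("side");t=cams.grab_frame("top")
for f in (s,t): 
    for n in("paper_a","paper_b"): print(n,[(round(r["p"],2),np.round(r["pixel"]),at_z(f,r["pixel"],.02)) for r in cams.boxes_of(f,n)])
c=t["pixels"]
z=lambda f,x,y,w,h,S:cv2.resize(f["pixels"][y:y+h,x:x+w],None,fx=S,fy=S,interpolation=cv2.INTER_CUBIC)
cv2.imwrite("pics/z7.png",np.hstack([z(t,150,175,48,40,8),z(s,200,155,48,40,8)]))
# project stamp model at hypothetical yaw
for f in(s,t):
  K,R,tt=cam(f)
  for nm in ["stamp"]:
    for r in cams.regions_of(f,nm)[:1]:
        ys,xs=np.nonzero(r["pixels"]); print(r["p"],xs.min(),xs.max(),ys.min(),ys.max())
E
```

```text
t 15.05 tcp [679.2 164.5 163.8] yaw_x 82.07371599972369 tilt 0.1360733989030282 w 57.5626420197116 F 0.0 [1.1 0.3 0.5]
slide [ 133.9 -151.1   14. ]
turn z 0.0737159997236887
paper_a [(0.22, array([225., 176.]), array([0.5766, 0.3577, 0.02  ]))]
paper_b [(0.22, array([225., 176.]), array([0.5766, 0.3577, 0.02  ]))]
paper_a [(0.7, array([254., 151.]), array([0.6667, 0.1318, 0.02  ])), (0.48, array([165., 238.]), array([0.4542, 0.3306, 0.02  ]))]
paper_b [(0.7, array([254., 151.]), array([0.6667, 0.1318, 0.02  ])), (0.48, array([165., 238.]), array([0.4542, 0.3306, 0.02  ]))]
0.55 220 230 164 190
0.58 166 183 187 203
```

View pics/z7.png

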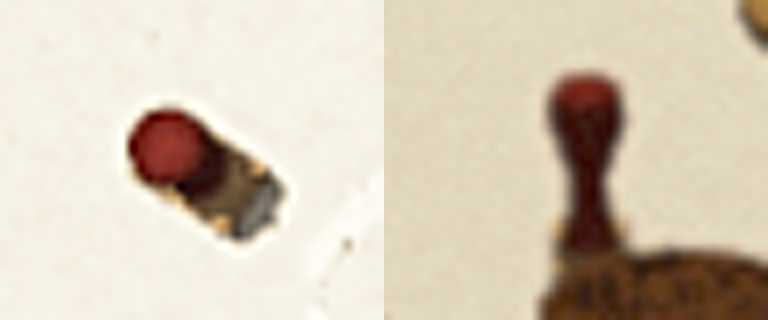

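```bash
python3 - <<'E'
from h import *
np.set_printoptions(precision=1,suppress=True)
s=cams.grab_frame("side");t=cams.grab_frame("top")
P=tri([(t,[171,193.1]),(s,[225.3,167.5])]); print("knob tri",P*1000, at_z(t,[171,193.1],.068)*1000,at_z(s,[225.3,167.5],.068)*1000)
A,B,C=[np.array(p)/8+[150-.5+.5/8,175-.5+.5/8] for p in((258,165),(220,225),(170,195))]
for p in(A,B,C): print(at_z(t,p,.02)*1000)
K,R,tt=cam(t)
for yaw in(-20,-30,-40,60):
  a=np.radians(yaw);X=np.array([np.cos(a),np.sin(a)]);Y=np.array([-X[1],X[0]]);out=[]
  for z in(.02,0.):
   for i,j in((1,1),(1,-1),(-1,-1),(-1,1)):
    q=K@(R@np.append(P[:2]+X*.012*i+Y*.017*j,z)+tt); out.append((q[:2]/q[2]-[150,175])*8)
  print(yaw,np.array(out).tolist() and np.array(out).round().astype(int).tolist())
E
```

```text
knob tri [552.2 313.8  67.3] [551.4 314.   68. ] [552.2 312.2  68. ]
[553.9 297.2  20. ]
[535.9 307.3  20. ]
[544.2 322.3  20. ]
-20 [[160, 107], [267, 149], [235, 225], [127, 182], [172, 117], [277, 159], [245, 233], [140, 191]]
-30 [[171, 101], [269, 162], [224, 231], [126, 170], [183, 111], [278, 171], [234, 238], [138, 179]]
-40 [[183, 97], [268, 174], [212, 234], [126, 157], [194, 108], [278, 183], [222, 242], [139, 167]]
60 [[131, 193], [195, 96], [264, 138], [200, 236], [143, 202], [206, 106], [273, 148], [211, 244]]
```

Request:
{"api": "servo_tool", "payload": {"moves": [{"slide": [30, -34, 0], "turn": [0, 0, 5]}, {"slide": [62, -70, 0], "turn": [0, 0, 10]}, {"slide": [95, -107, 0], "turn": [0, 0, 16]}, {"slide": [130, -146, 0], "turn": [0, 0, 22]}, {"slide": [130, -146, 0], "turn": [0, 0, 22]}], "grip": 0.2}}

```text
time: 16.05
tcp_pos: [0.5462, 0.3232, 0.1632]
ee_rot: [[0.489, 0.872, -0.005], [0.872, -0.489, 0.006], [0.003, -0.007, -1.0]]
contact_force: [-0.1, 0.5, 0.0]
gripper_width: 0.0531
finger_force: 0.0
```

Request:
{"api": "servo_tool", "payload": {"moves": [{"slide": [0, 0, 20], "turn": [0, 0, 0]}, {"slide": [0, 0, 40], "turn": [0, 0, 0]}, {"slide": [0, 0, 50], "turn": [0, 0, 0]}, {"slide": [0, 0, 50], "turn": [0, 0, 0]}]}}

```text
time: 16.45
tcp_pos: [0.5525, 0.313, 0.1112]
ee_rot: [[0.499, 0.867, -0.003], [0.867, -0.499, -0.002], [-0.003, -0.002, -1.0]]
contact_force: [0.1, -0.1, 0.1]
gripper_width: 0.0526
finger_force: 0.0
```

```bash
python3 st.py 552 314 24 60; python3 - <<'E'
from h import *
np.set_printoptions(precision=4,suppress=True)
s=cams.grab_frame("side");t=cams.grab_frame("top")
print([(round(r["p"],2),np.round(r["pixel"]),at_z(t,r["pixel"],.02)) for r in cams.boxes_of(t,"paper_a")])
z=lambda f,x,y,w,h,S:cv2.resize(f["pixels"][y:y+h,x:x+w],None,fx=S,fy=S,interpolation=cv2.INTER_CUBIC)
cv2.imwrite("pics/z8.png",np.hstack([z(t,140,100,135,120,3),z(s,170,90,130,120,3)]))
K,R,tt=cam(s)
for p in([.552,.314,.0],[.552,.314,.074],np.array(env.get_obs()["tcp_pos"])+[0,0,.02]): q=K@(R@np.array(p)+tt); print((q[:2]/q[2]-[170,90])*3+[405,0])
E
```

```text
t 16.45 tcp [552.5 313.  111.2] yaw_x 60.07324959641699 tilt 0.21632200611627053 w 52.64671083069658 F 0.0 [ 0.1 -0.1  0.1]
slide [ 0.9 -0.8 87.1]
turn z 0.0732495964169857
[(0.56, array([240., 140.]), array([0.6936, 0.1664, 0.02  ]))]
[571.6063 307.6988]
[569.4087 224.8073]
[569.7136 153.061 ]
```

View pics/z8.png

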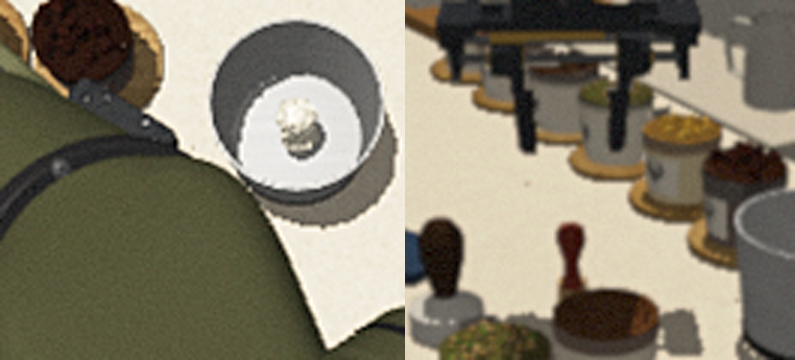

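The bin holds both balls ((295,118) and (300,143) in the crop). The fingertips are centred over the red knob ((573,150) above (571,235)). I'll descend around the handle.

Request:
{"api": "servo_tool", "payload": {"moves": [{"slide": [1, -1, 30], "turn": [0, 0, 0]}, {"slide": [1, -1, 60], "turn": [0, 0, 0]}, {"slide": [1, -1, 80], "turn": [0, 0, 0]}, {"slide": [1, -1, 87], "turn": [0, 0, 0]}, {"slide": [1, -1, 87], "turn": [0, 0, 0]}]}}

```text
time: 17.1
tcp_pos: [0.5532, 0.3153, 0.0259]
ee_rot: [[0.499, 0.867, -0.0], [0.867, -0.499, -0.0], [-0.0, -0.0, -1.0]]
contact_force: [-0.5, -0.3, 0.5]
gripper_width: 0.0528
finger_force: 0.0
```

Request:
{"api": "servo_tool", "payload": {"moves": [{"slide": [0, 0, 0], "turn": [0, 0, 0]}, {"slide": [0, 0, 0], "turn": [0, 0, 0]}, {"slide": [0, 0, 0], "turn": [0, 0, 0]}, {"slide": [0, 0, 0], "turn": [0, 0, 0]}, {"slide": [0, 0, 0], "turn": [0, 0, 0]}], "grip": -0.9, "newtons": 25}}

```text
time: 17.6
tcp_pos: [0.5535, 0.3155, 0.0266]
ee_rot: [[0.499, 0.867, 0.001], [0.867, -0.499, 0.001], [0.001, 0.001, -1.0]]
contact_force: [0.4, 0.7, 2.2]
gripper_width: 0.0215
finger_force: 25.0
```

Request:
{"api": "servo_tool", "payload": {"moves": [{"slide": [0, 0, 0], "turn": [0, 0, 0]}, {"slide": [0, 0, 0], "turn": [0, 0, 0]}]}}

```text
time: 17.8
tcp_pos: [0.5535, 0.3156, 0.0265]
ee_rot: [[0.499, 0.867, 0.001], [0.867, -0.499, 0.001], [0.001, 0.0, -1.0]]
contact_force: [-0.4, 0.2, 3.8]
gripper_width: 0.0215
finger_force: 25.0
```

Request:
{"api": "servo_tool", "payload": {"moves": [{"slide": [0, 0, -20], "turn": [0, 0, 0]}, {"slide": [0, 0, -55], "turn": [0, 0, 0]}, {"slide": [0, 0, -95], "turn": [0, 0, 0]}, {"slide": [0, 0, -130], "turn": [0, 0, 0]}, {"slide": [0, 0, -140], "turn": [0, 0, 0]}]}}

```text
time: 18.3
tcp_pos: [0.5548, 0.3166, 0.1696]
ee_rot: [[0.499, 0.866, 0.005], [0.866, -0.499, 0.004], [0.006, 0.003, -1.0]]
contact_force: [0.3, 0.7, -0.9]
gripper_width: 0.0212
finger_force: 25.0
```

Request:
{"api": "servo_tool", "payload": {"moves": [{"slide": [0, 0, 0], "turn": [0, 0, 0]}, {"slide": [0, 0, 0], "turn": [0, 0, 0]}, {"slide": [0, 0, 0], "turn": [0, 0, 0]}]}}

```text
time: 18.6
tcp_pos: [0.552, 0.3143, 0.1638]
ee_rot: [[0.499, 0.867, -0.003], [0.867, -0.499, -0.002], [-0.004, -0.002, -1.0]]
contact_force: [-0.4, 0.2, -0.1]
gripper_width: 0.0215
finger_force: 25.0
```

```bash
python3 st.py 488 20 166 82; python3 - <<'E'
from h import *
s=cams.grab_frame("side")
cv2.imwrite("pics/z9.png",cv2.resize(s["pixels"][75:175,170:290],None,fx=6,fy=6,interpolation=cv2.INTER_CUBIC))
K,R,tt=cam(s);T=np.array(env.get_obs()["tcp_pos"])
C=np.array([T[0],T[1],T[2]-.0265])
for yaw in(-20,-30,-40):
  a=np.radians(yaw);X=np.array([np.cos(a),np.sin(a),0]);Y=np.array([-X[1],X[0],0]);o=[]
  for z in(0,.02):
   for i,j in((1,1),(1,-1),(-1,-1),(-1,1)):
    q=K@(R@(C+X*.012*i+Y*.017*j+[0,0,z])+tt); o.append(((q[:2]/q[2]-[170,75])*6).round().astype(int).tolist())
  print(yaw,o)
E
```

```text
t 18.6 tcp [552.  314.3 163.8] yaw_x 60.06699207701581 tilt 0.23651831652440236 w 21.509196658161947 F 24.997217991185607 [-0.4  0.2 -0.1]
slide [-286.9   91.4   -1.3]
turn z -21.93300792298419
-20 [[347, 369], [364, 401], [301, 407], [286, 374], [346, 320], [363, 351], [299, 356], [284, 325]]
-30 [[355, 371], [357, 404], [293, 405], [293, 372], [354, 322], [356, 354], [291, 355], [291, 323]]
-40 [[363, 373], [349, 406], [285, 403], [301, 370], [362, 324], [347, 356], [283, 352], [299, 321]]
```

View pics/z9.png

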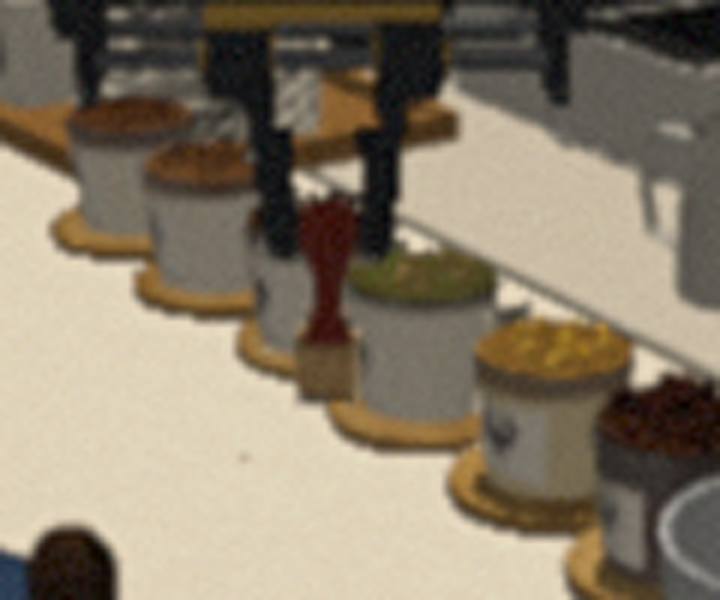

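Side crop: the stamp hangs upright, its foot's bottom edge running (297,400)–(353,403). That matches yaw ≈ −32° and the reported position. I'll carry it over the cups.

Request:
{"api": "servo_tool", "payload": {"moves": [{"slide": [-25, 8, 0], "turn": [0, 0, -2]}, {"slide": [-64, 20, 0], "turn": [0, 0, -6]}, {"slide": [-106, 34, 0], "turn": [0, 0, -10]}, {"slide": [-148, 47, 0], "turn": [0, 0, -14]}, {"slide": [-190, 60, 0], "turn": [0, 0, -18]}]}}

```text
time: 19.15
tcp_pos: [0.5092, 0.1189, 0.165]
ee_rot: [[0.204, 0.979, -0.002], [0.979, -0.204, -0.001], [-0.001, -0.002, -1.0]]
contact_force: [0.6, -0.8, -0.0]
gripper_width: 0.0212
finger_force: 25.0
```

Request:
{"api": "servo_tool", "payload": {"moves": [{"slide": [0, 0, 0], "turn": [0, 0, 0]}, {"slide": [0, 0, 0], "turn": [0, 0, 0]}]}}

```text
time: 19.35
tcp_pos: [0.5099, 0.1193, 0.1652]
ee_rot: [[0.21, 0.978, -0.002], [0.978, -0.21, -0.001], [-0.001, -0.001, -1.0]]
contact_force: [0.3, 0.4, -0.4]
gripper_width: 0.0214
finger_force: 25.0
```

```bash
python3 st.py 488.4 20 100 83
```

```text
t 19.35 tcp [509.9 119.3 165.2] yaw_x 77.88832952071154 tilt 0.0943360020105359 w 21.391603683020904 F 24.99767242348753 [ 0.3  0.4 -0.4]
slide [-101.5   -0.1   65.3]
turn z -5.111670479288463
```

Request:
{"api": "servo_tool", "payload": {"moves": [{"slide": [-30, 0, 0], "turn": [0, 0, -2]}, {"slide": [-65, 0, 0], "turn": [0, 0, -4]}, {"slide": [-90, 0, 10], "turn": [0, 0, -5]}, {"slide": [-101, 0, 40], "turn": [0, 0, -5]}, {"slide": [-101, 0, 65], "turn": [0, 0, -5]}]}}

```text
time: 19.85
tcp_pos: [0.4896, 0.0212, 0.0998]
ee_rot: [[0.122, 0.992, 0.0], [0.992, -0.122, -0.0], [-0.0, 0.0, -1.0]]
contact_force: [0.3, 0.2, -1.1]
gripper_width: 0.0212
finger_force: 25.0
```

Request:
{"api": "servo_tool", "payload": {"moves": [{"slide": [0, 0, 15], "turn": [0, 0, 0]}, {"slide": [0, 0, 25], "turn": [0, 0, 0]}, {"slide": [0, 0, 30], "turn": [0, 0, 0]}, {"slide": [0, 0, 30], "turn": [0, 0, 0]}]}}

```text
time: 20.25
tcp_pos: [0.4895, 0.0228, 0.0706]
ee_rot: [[0.12, 0.993, -0.0], [0.993, -0.12, 0.0], [0.0, -0.0, -1.0]]
contact_force: [-0.8, 0.1, 0.1]
gripper_width: 0.0211
finger_force: 25.0
```

```bash
python3 st.py 488.4 20 44.5 83
```

```text
t 20.25 tcp [489.5  22.8  70.6] yaw_x 83.13509319292838 tilt 0.023262422976618423 w 21.120102472564383 F 24.997707120637642 [-0.8  0.1  0.1]
slide [-2.9 -0.8 26.1]
turn z 0.1350931929283803
```

Request:
{"api": "servo_tool", "payload": {"moves": [{"slide": [-3, -1, 8], "turn": [0, 0, 0]}, {"slide": [-3, -1, 16], "turn": [0, 0, 0]}, {"slide": [-3, -1, 22], "turn": [0, 0, 0]}, {"slide": [-3, -1, 25], "turn": [0, 0, 0]}, {"slide": [-3, -1, 25], "turn": [0, 0, 0]}]}}

```text
time: 20.75
tcp_pos: [0.4878, 0.019, 0.0456]
ee_rot: [[0.121, 0.993, -0.001], [0.993, -0.121, -0.0], [-0.0, -0.001, -1.0]]
contact_force: [-0.4, -0.4, 0.1]
gripper_width: 0.0216
finger_force: 25.0
```

Request:
{"api": "servo_tool", "payload": {"moves": [{"slide": [0, 0, 0], "turn": [0, 0, 0]}, {"slide": [0, 0, 0], "turn": [0, 0, 0]}, {"slide": [0, 0, 0], "turn": [0, 0, 0]}]}}

```text
time: 21.05
tcp_pos: [0.4882, 0.019, 0.0462]
ee_rot: [[0.121, 0.993, 0.001], [0.993, -0.121, 0.0], [0.0, 0.0, -1.0]]
contact_force: [-0.4, -0.2, -1.3]
gripper_width: 0.0216
finger_force: 25.0
```

```bash
python3 st.py 488.4 20 44.5 83;  python3 - <<'E'
from h import *
np.set_printoptions(precision=4,suppress=True)
s=cams.grab_frame("side");t=cams.grab_frame("top")
f=s;S=9;x0,y0=245,215
im=cv2.resize(f["pixels"][y0:y0+60,x0:x0+60],None,fx=S,fy=S,interpolation=cv2.INTER_CUBIC)
cv2.imwrite("pics/z10.png",im)
K,R,tt=cam(f)
def pr(P): q=K@(R@np.array(P)+tt); return ((q[:2]/q[2]-[x0,y0])*S).round().astype(int).tolist()
a=np.radians(-8);X=np.array([np.cos(a),np.sin(a),0]);Y=np.array([-X[1],X[0],0])
c=np.array([.4884,.0198,0])
cr=((1,1),(1,-1),(-1,-1),(-1,1))
print("box",[pr(c+X*.016*i+Y*.021*j+[0,0,.007]) for i,j in cr])
for z in(.018,.038): print("foot",z,[pr(c+X*.012*i+Y*.017*j+[0,0,z]) for i,j in cr])
for f in(s,t):
  for n in("stamp_foot","stamp_center","empty_box"): print(n,[(round(r["p"],2),np.round(r["pixel"],1)) for r in cams.mark_of(f,n)[:2]])
E
```

```text
t 21.05 tcp [488.2  19.   46.2] yaw_x 83.05523764665931 tilt 0.029280601283900646 w 21.60049405129488 F 24.99778753495775 [-0.4 -0.2 -1.3]
slide [1.  0.1 1.7]
turn z 0.055237646659307416
box [[307, 350], [407, 463], [269, 507], [172, 390]]
foot 0.018 [[301, 323], [383, 414], [278, 446], [199, 353]]
foot 0.038 [[305, 244], [387, 334], [282, 365], [202, 273]]
stamp_foot [(0.77, array([277.8, 256.8])), (0.47, array([275.2, 259.4]))]
stamp_center [(0.77, array([280.6, 238.8]))]
empty_box [(0.81, array([275.2, 257.8]))]
stamp_foot []
stamp_center []
empty_box [(0.85, array([299.3, 226.6]))]
```

View pics/z10.png

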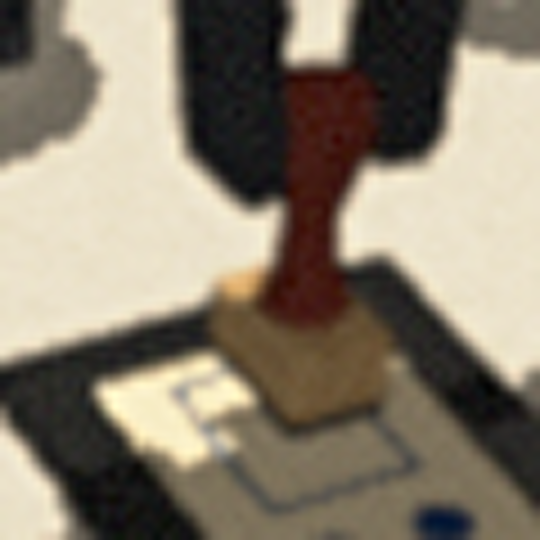

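The foot sits inside the box outline and its edges run parallel to the box: near corner (297,430) against box corners (275,507) and (415,462). It is about 12 mm above the card. I'll lower it 2 mm, let it settle and hand in.

Request:
{"api": "servo_tool", "payload": {"moves": [{"slide": [0, 0, 1], "turn": [0, 0, 0]}, {"slide": [0, 0, 2], "turn": [0, 0, 0]}, {"slide": [0, 0, 2], "turn": [0, 0, 0]}, {"slide": [0, 0, 2], "turn": [0, 0, 0]}, {"slide": [0, 0, 2], "turn": [0, 0, 0]}]}}

```text
time: 21.95
tcp_pos: [0.488, 0.019, 0.044]
ee_rot: [[0.121, 0.993, -0.0], [0.993, -0.121, -0.0], [-0.0, -0.0, -1.0]]
contact_force: [-1.0, -0.9, -0.7]
gripper_width: 0.0215
finger_force: 25.0
```

Request:
{"api": "servo_tool", "payload": {"moves": [{"slide": [0, 0, 0], "turn": [0, 0, 0]}, {"slide": [0, 0, 0], "turn": [0, 0, 0]}, {"slide": [0, 0, 0], "turn": [0, 0, 0]}, {"slide": [0, 0, 0], "turn": [0, 0, 0]}]}}

```text
time: 22.35
tcp_pos: [0.488, 0.019, 0.044]
ee_rot: [[0.121, 0.993, 0.0], [0.993, -0.121, -0.0], [-0.0, 0.0, -1.0]]
contact_force: [-0.2, -0.5, -0.3]
gripper_width: 0.0213
finger_force: 25.0
```

```bash
python3 -c "
from rig import workorder
print(workorder.hand_in())"
```

```text
the job is handed in; nothing more can be done
None
```

I handed the job in at about 22 s, with both paper balls in the bin and the stamp held still and upright about 1 cm above the empty box, in line with it by the last camera check; the hand-in returned no verdict.

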